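# Close up the reference-sample tray

### The arm

A 6-joint arm with a two-finger parallel gripper is mounted at the origin on a cart in front of the work surface, level with it; the furniture and walls round the work are solid. World frame = base frame: x ahead of the robot, y to its left, z up, the work surface at z = 0. Lengths are in m, angles in rad, forces in N, time in s.
With the tool pointing down it reaches from about 0.425 to 0.95 m from the base axis. Payload 3.5 kg.
Tool frame: the origin (TCP) lies midway between the tips of the shut fingers; the grasp point (between the pads) lies 19 mm behind it; z points along the fingers, y is the line along which they close (so a half turn about z gives the same grasp; the last joint's range is limited). The gripper opens to 85 mm and grips with 20 to 120 N. Pads are 22 mm wide; open, the fingers measure 114 mm over their backs; the gripper's body (76 mm by 85 mm) begins 54 mm behind the grasp point. The pads swing forward as they close: fully open they stand 13 mm farther back than shut.
Start: joints at [1.172, 0.286, 1.577, -0, 1.279, -0.15], TCP at [0.166, 0.654, 0.231] pointing down, gripper open.
Joint ranges: [-2.77, 2.77], [-0.9, 2.22], [0.21, 2.48], [-1.53, 4.67], [0.24, 2.81], [-2.84, 2.84]. Speed limits (rad/s): [2.79, 2.79, 3.14, 3.14, 3.14, 3.14].

### API

Orientations are given as a unit quaternion [x, y, z, w].
In Python, from plant import ctrl gives the robot as it stands.
- The arm moves only by the tool arm_command, never from a script. Its argument "steps" is one flat list of numbers, 5 for each row, row after row: the opening in per cent of the stroke, from 0 (shut) to 100 (fully open), then the shift along the tool's x, y, z each as a share of 25 mm, from -1 to 1, then the turn about the tool's z as a share of 0.1 rad, from -1 to 1. In form: [grip, tx, ty, tz, spin, grip, tx, ty, tz, spin, ...]. A call has 1 to 8 rows; each row shifts and turns the commanded pose from where the row before left it, along the tool's axes as they then stand; what a row does not reach is not made up. A row lasts 1/12 s, in which the tool goes at most 41.7 mm and 7.16 degrees, less where a joint would pass 70% of its speed; a pose out of reach is approached as far as the arm can. A call with a number of a shift or a turn outside -1 to 1 is refused whole. A call with a gripper value outside its range is refused whole. The fingers move at their own pace and stop on an object; "squeeze" is the grip in N (left out, the last holds). Time passes only in rows, so rows that do not move let the fingers close. It gives the time, the measured TCP pose, the force, the opening and the grip force at its end, in the units of the state.
- ctrl.get_state(): the state, without advancing time (a new reading comes with each control period).
- ctrl.read_camera(name): name is "scene" or "top" or "wrist"; returns the picture (400x640x3 uint8, red, green, blue); there is no depth.
- ctrl.camera_model(name): a dict with "intrinsics" (3x3 intrinsics, pixels), "rvec" (rotation vector, rad) and "tvec" (3), from world to camera coordinates, as OpenCV has them. Camera axes: x right, y down, z forward; pixel columns grow to the right and rows downward; lengths in m; the calibration is good to about 2 mm. A picture is of the moment at which its call begins: read the wrist's pose just before it. camera_model takes no time and is no camera call; for the wrist camera it gives the pose at the moment of the call.
- ctrl.sign_off(): hands the job in; it is judged then, once.
The state is a dict: "time": time; "qpos": joint angles; "dq": joint speeds; "joint_efforts": joint torques, N m; "eef_pos": TCP position; "tcp_rot": TCP orientation; "contact_force": force on the tool from outside, world axes, zero at the start; "wrist_torque": the same for the moment, N m; "opening": opening from 0.0 (shut) to 1.0 (fully open); "finger_force": force on a finger pad.
Only numpy, scipy, OpenCV 4.12 (cv2) and the standard library are available. Lean on these libraries where they do the work, as an engineer would, in place of code of your own. Each camera call takes 0.05 s, during which the arm holds its last target. There are 200 camera calls.

### The job

Finish loading the reference-sample tray: turn and slide the loose blue side carrier across the bench, up the ramp and into the free side bay until its tail drops flush behind the sill, then bring the yellow wedge-shaped key carrier into the middle in the same way so that all three carriers interlock flat in the tray. Then hold the red release button down and slide the lock bar along its rail over the carriers as far as it goes, and let the button spring back up so that the bar is locked. Leave the other things standing where they are.

Things in the scene. Friction and masses are not known exactly. Their poses are not given: they have to be found in the camera images.
- tray: Aluminium loading tray fixed to the bench, place and yaw vary. Origin: middle of the sill's inner edge, at bench height; +x into the tray, away from the ramp, +y left, z up. Bed: floor 3 mm above the bench, x = 0 to 94 mm, between 12 mm thick cheeks at y = -98 and 98 mm, tops 23 mm high. Sill: 8 mm high, x = -6 to 0. Three bays: right (filled), middle, left.
- ramp_foot (a point): Middle of the ramp's lower edge, where it meets the bench, x = -44 mm in the tray's frame. The ramp is plain, as wide as the bed, and rises to the sill (8 mm) at x = -6 mm. On either side a guide 23 mm high and 8 mm thick flares from y = 98 mm at x = -4 mm to y = 113 mm at x = -50 mm (left; right mirrored).
- back_wall (a point): Middle of the foot of the back wall's inner face, x = 94 mm in the tray's frame. The wall is 23 mm high and 30 mm thick, with V sockets 33 mm wide and 16 mm deep at y = 63.5 and -63.5 mm for the side carriers' teeth, and a 90 degree V lug at y = 0 that juts 12 mm into the bed for the key carrier's notch.
- left_bay (a point): Where the side carrier's origin belongs, on the floor of the left bay: (47, 67, 3) mm in the tray's frame, carrier's x along the tray's x. Home is 45 to 49 mm: the tail has then dropped off the sill and the carrier's top is level with the cheeks' tops. On the sill the tail is 5 mm too high; a carrier that sticks is pressed down. Sideways all three carriers together have 4 mm of play.
- middle_bay (a point): Where the key carrier's origin belongs: (47, 0, 3) mm in the tray's frame, its x along the tray's x; home as in the left bay. Its nose goes between the two side carriers and pushes them aside a little; its notch goes over the lug. The side carrier must go in before it, or the wedge bars the left bay.
- side_carrier: Loose blue carrier, 0.25 to 0.5 kg, 20 mm high, two steel discs on top (4 mm proud, not on the last 10 mm at the tail). Origin on its underside, +x to the nose, y left. Outline in mm: tail face x = -45, y = -21 to 29; left side y = 29; nose face x = 45, y = -37 to 29, with a V tooth (tip at 57, -4; base 24 wide); right side slants from (-45, -21) to (45, -37). Friction about 0.6.
- key_carrier: Loose yellow wedge-shaped key carrier, 0.3 to 0.6 kg, 20 mm high, three steel discs on top (4 mm proud, not on the last 10 mm at the tail). Origin on its underside, +x to its narrow nose, y left. Outline in mm: tail face x = -45, y = -46 to 46; nose face x = 45, y = -30 to 30, with a V notch 32 mm wide and 16 mm deep in its middle; straight slanting sides. Friction about 0.6.
- seated_carrier: Blue carrier already home in the right bay, mirror image of side_carrier (slanting side to its left, tooth tip at 57, 4 mm); loose, so that it can be shifted. Origin on its underside, at (47, -67, 3) mm in the tray's frame. It must stay home.
- lock_bar (a joint): Travel of the dark steel lock bar along the rail on the back wall, m: 0 open, 0.090 closed, growing towards the tray's +y. Its block (52 x 26 mm, top 35 mm above the bench) is centred at x = 109 mm, y = -88 mm when open. The bar, 100 mm long, 26 mm above the bench, overhangs the noses by 12 mm. 1.5 N slide it once released. With the button up it is locked at both ends, with 2 mm of play.
- release_button (a joint): Push of the red release button on the lock bar's block, m: 0 up, 0.006 fully down. It must be down by more than 4 mm (about 4 N; 5 N fully down) to free the bar, and is to be held down all the way. It springs back when let go, but comes up fully only when the bar is at an end and so locked.
- button_top (a point): Centre of the red button's top, 26 mm along the tray's x by 33 mm along its y, 44 mm above the bench when up; rides with the bar. An upright thumb rest, 26 mm wide, 7 mm thick, 20 mm high, stands on the block: its near face is 21.5 mm from this point towards the tray's +y, its top 11 mm above the button's. The bar can be pushed by it.
- grease_tin: Bystander: flat tin with green lid, 54 mm across, 20 mm high, beside the ramp's right; origin centre of underside.
- small_jar: Bystander: white screw-lid jar, 45 mm across, 24 mm high, beside the ramp's left; origin centre of underside.
- steel_sample: Bystander: round steel sample, 38 mm across, 16 mm high, left of the tray; origin centre of underside.
- tall_sample: Bystander: round steel sample, 36 mm across, 28 mm high, left of the tray; origin centre of underside.
- reagent_bottle: Bystander: white bottle, 45 mm across, 132 mm high, behind the tray; origin centre of underside.
- powder_bottle: Bystander: white bottle, 49 mm across, 94 mm high, behind the tray; origin centre of underside.

How it is judged:
On the way, in this order (a step that is already met when the one before it is completed fails the run):
1. the side carrier is home and flush in the left bay (x of side_carrier in the frame of tray between 0.0435 and 0.051 m and y of side_carrier in the frame of tray between 0.061 and 0.073 m and z of side_carrier in the frame of tray below 0.0048 m and angle between side_carrier's own z axis and vertical below 0.03 rad and angle between the x axis of side_carrier and the x axis of tray, either way round below 0.05 rad), for 0.2 s.
2. the key carrier is home and flush in the middle (x of key_carrier in the frame of tray between 0.0435 and 0.051 m and y of key_carrier in the frame of tray between -0.006 and 0.006 m and z of key_carrier in the frame of tray below 0.0048 m and angle between key_carrier's own z axis and vertical below 0.03 rad and angle between the x axis of key_carrier and the x axis of tray, either way round below 0.05 rad), for 0.2 s.
At the end, for the whole second after the job is handed in: All three carriers lie at rest flat behind the sill: 43.5 to 51 mm beyond its inner edge, within 6 mm of y = 67, 0 and -67 mm, under 1.8 mm above the floor, tilted under 0.03 rad, turned under 0.05 rad. The lock bar is beyond 86 mm and the button up (under 1.5 mm) (all of step 1 and all of step 2 and x of seated_carrier in the frame of tray between 0.0435 and 0.051 m and y of seated_carrier in the frame of tray between -0.073 and -0.061 m and z of seated_carrier in the frame of tray below 0.0048 m and angle between seated_carrier's own z axis and vertical below 0.03 rad and angle between the x axis of seated_carrier and the x axis of tray, either way round below 0.05 rad and linear speed of each of side_carrier, key_carrier, seated_carrier below 0.02 m/s and value of joint lock_bar above 0.086 m and value of joint release_button below 0.0015 m); the robot touches nothing.
It fails at once if a bystander is knocked over or pushed more than 25 mm (distance of any of grease_tin, small_jar, steel_sample, tall_sample, reagent_bottle, powder_bottle from where it was at the start of the episode above 0.025 m or angle between any of grease_tin, small_jar, steel_sample, tall_sample, reagent_bottle, powder_bottle's own z axis and vertical above 0.5 rad).
It also fails if it takes over 72 s, if anything falls off the work surface, if the arm or the gripper's body presses on something with over 40 N, if the wrist force passes 120 N, or if a joint passes its speed limit or range.

## Working session

There is one attempt and no reset: what is moved stays moved. The work goes in short steps, Python scripts to look and compute and a tool call to move; the robot and the scene stay as the last step left them, time stands still between calls to the robot, and variables do not carry over. Pictures are saved under pics/ and viewed, at most 10 in all, crops included, and the job is handed in when it is done.

Besides the shell and the picture viewer there is one more tool, called after "Call:" in YAML: its name, and indented under it one key for each argument. arm_command: Moves the arm, as the interface text tells. Its arguments: {"type":"object","properties":{"steps":{"type":"array","items":{"type":"number"}},"squeeze":{"type":"number"}},"required":["steps"]}

```bash
mkdir -p pics; cat > h.py <<'E'
import numpy as np, cv2
from plant import ctrl
def snap(cam,name,crop=None,scale=1):
    m=ctrl.camera_model(cam); im=ctrl.read_camera(cam)
    im=cv2.cvtColor(np.asarray(im),cv2.COLOR_RGB2BGR)
    np.savez(f'pics/{name}.npz',K=m['intrinsics'],r=m['rvec'],t=m['tvec'],im=im)
    if crop: x0,y0,x1,y1=crop; im=im[y0:y1,x0:x1]
    if scale!=1: im=cv2.resize(im,None,fx=scale,fy=scale,interpolation=cv2.INTER_CUBIC)
    cv2.imwrite(f'pics/{name}.png',im); return im
def px2w(name,pts,z):
    d=np.load(f'pics/{name}.npz'); K=np.array(d['K']);R,_=cv2.Rodrigues(d['r']);t=d['t'].ravel()
    o=-R.T@t; out=[]
    zz=np.broadcast_to(z,len(pts))
    for p,h in zip(pts,zz):
        v=R.T@np.linalg.inv(K)@np.array([p[0],p[1],1.])
        out.append(o+v*(h-o[2])/v[2])
    return np.array(out)
def w2px(name,P):
    d=np.load(f'pics/{name}.npz')
    return cv2.projectPoints(np.array(P,float).reshape(-1,1,3),d['r'],d['t'],d['K'],None)[0].reshape(-1,2)
E
python3 - <<'E'
from h import *
snap('top','top0',scale=1.25)
s=ctrl.get_state(); print(s)
print(ctrl.camera_model('top'))
E
```

```text
{'time': 0.05, 'qpos': array([ 1.17198099e+00,  2.87185224e-01,  1.57818897e+00, -2.14136050e-06,
        1.27864165e+00, -1.50000612e-01]), 'dq': array([-0.00039649, -0.00052561, -0.00144742, -0.0007815 , -0.00012702,
        0.00167137]), 'joint_efforts': array([-4.21389377e-04, -4.07560515e+01, -2.93926173e+01, -1.46749608e-04,
        3.64338914e-03,  7.91781190e-06]), 'eef_pos': array([0.16593043, 0.65359355, 0.22992768]), 'tcp_rot': array([ 1.24086302e-01,  9.92270690e-01, -1.16654072e-03, -3.27327601e-04]), 'contact_force': array([-0.41573136,  0.48773969,  0.19002721]), 'wrist_torque': array([ 0.01677482,  0.00824269, -0.02127746]), 'finger_force': 0.0, 'opening': 0.9997378712821207}
{'intrinsics': array([[450.46914654,   0.        , 317.77533413],
       [  0.        , 450.46914654, 204.47184596],
       [  0.        ,   0.        ,   1.        ]]), 'rvec': array([ 2.12446246, -2.17463641,  0.18670689]), 'tvec': array([-0.23006696,  0.55030462,  0.96411582])}
```

View pics/top0.png

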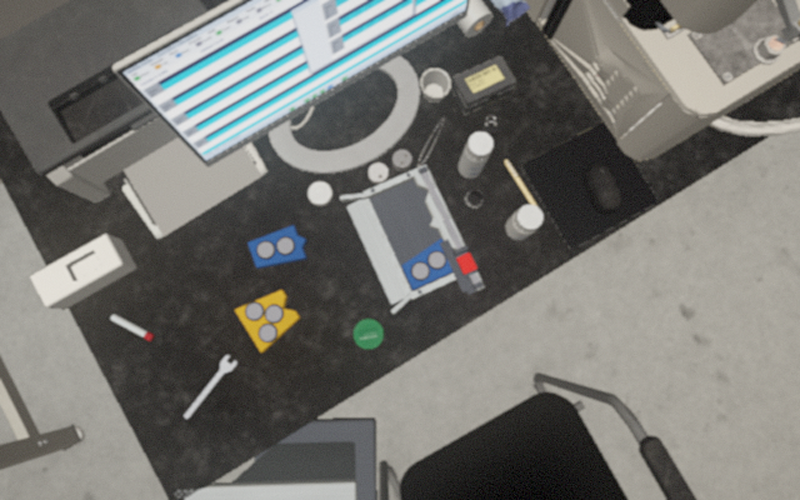

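```bash
python3 - <<'E'
from h import *
d=np.load('pics/top0.npz'); im=d['im'][120:290,175:405]
cv2.imwrite('pics/crop0.png',cv2.resize(im,None,fx=3.4,fy=3.4,interpolation=cv2.INTER_CUBIC))
print(px2w('top0',[(0,0),(640,0),(320,200),(0,400),(640,400)],0).round(3))
print(w2px('top0',[[0,0,0],[.5,0,0],[.5,.3,0]]))
E
```

```text
[[ 1.083  0.533  0.   ]
 [ 1.061 -1.079  0.   ]
 [ 0.562 -0.249  0.   ]
 [ 0.138  0.455  0.   ]
 [ 0.097 -0.947  0.   ]]
[[210.27988226 461.59370627]
 [212.87386583 228.87532016]
 [ 81.69571888 231.86066971]]
```

View pics/crop0.png

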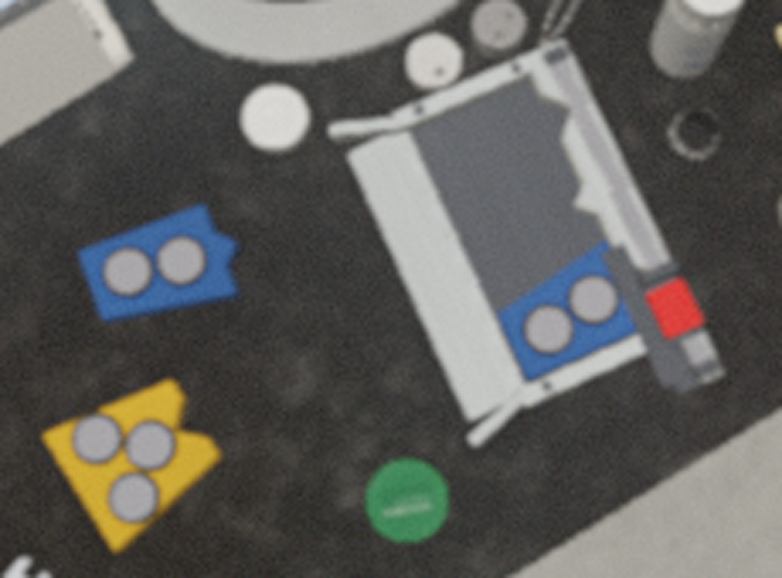

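```bash
cat >> h.py <<'E'
from scipy.optimize import least_squares
SIDE=np.array([(-45,-21),(-45,29),(45,29),(45,8),(57,-4),(45,-16),(45,-37)])/1e3
KEY=np.array([(-45,-46),(-45,46),(45,30),(45,16),(29,0),(45,-16),(45,-30)])/1e3
def place(P,p):
    c,s=np.cos(p[2]),np.sin(p[2]); P=np.asarray(P,float)
    return np.c_[P[:,:2]@np.array([[c,s],[-s,c]])+p[:2], P[:,2]]
def fit(name,P,px,p0):
    f=lambda p:(w2px(name,place(P,p))-px).ravel()
    r=least_squares(f,p0,loss='soft_l1'); return r.x,r.fun.reshape(-1,2)
def need(x,y,z,phi=None):
    "remaining move: spin rows, then shifts in tool axes after the spin (units of 25 mm)"
    s=ctrl.get_state(); p=s['eef_pos']; q=s['tcp_rot']
    from scipy.spatial.transform import Rotation as Rn
    R=Rn.from_quat(q).as_matrix(); ph=np.arctan2(R[1,0],R[0,0])
    if phi is None: phi=ph
    d=(phi-ph+np.pi)%(2*np.pi)-np.pi
    dx=np.array([x,y,z])-p
    print('t',round(s['time'],2),'pos',p.round(4),'phi',np.degrees(ph).round(2),'open',round(s['opening'],3),'F',s['contact_force'].round(1),
     'spin',(-d/0.1).round(2),'shift',(np.array([dx[0]*np.cos(phi)+dx[1]*np.sin(phi),dx[0]*np.sin(phi)-dx[1]*np.cos(phi),-dx[2]])/.025).round(2))
E
python3 - <<'E'
from h import *
c=lambda l:np.array(l,float)/3.4+[175,120]
T=np.array([(-44,98,0),(-44,-98,0),(0,98,8),(82,0,23),(94,98,23),(2,-96,23)])/1e3
r=fit('top0',T,c([(348,153),(468,422),(413,128),(580,203),(545,50),(523,381)]),[.58,-.25,-1.15]);print('tray',r[0].round(4),np.degrees(r[0][2]),r[1].round(1).tolist())
P=np.c_[SIDE[[0,1,2,4,6]],[.02]*5]
r=fit('top0',P,c([(103,321),(79,252),(205,205),(240,240),(238,296)]),[.5,0,-1.15]);print('side',r[0].round(4),np.degrees(r[0][2]),r[1].round(1).tolist())
P=np.c_[KEY[[0,1,2,4,6]],[.02]*5]
r=fit('top0',P,c([(115,552),(42,435),(178,379),(185,430),(221,455)]),[.4,0,-1.]);print('key',r[0].round(4),np.degrees(r[0][2]),r[1].round(1).tolist())
need(.4,0,.2,np.radians(115))
print(px2w('top0',c([(275,118),(407,500),(434,60),(498,25),(680,70)]),[.024,.02,.016,.028,0.0]).round(3))
E
```

```text
tray [ 0.5732 -0.2324 -1.1901] -68.19002709515603 [[2.0, 0.2], [-0.8, -2.8], [-0.1, -0.4], [-0.2, 0.4], [-2.0, 5.7], [1.4, -0.2]]
side [ 0.5668 -0.0222 -1.2218] -70.00454805835452 [[0.2, -0.1], [0.0, 0.0], [0.0, -0.1], [-0.4, 0.9], [0.1, -0.5]]
key [ 0.4417 -0.0123 -1.0237] -58.651207112781876 [[0.6, -0.2], [1.1, -0.7], [-0.8, 0.2], [-2.1, 0.2], [0.3, 0.3]]
t 0.05 pos [0.1659 0.6536 0.2299] phi 165.74 open 1.0 F [-0.4  0.5  0.2] spin 8.86 shift [-27.65  -2.56   1.2 ]
[[ 0.668 -0.103  0.024]
 [ 0.408 -0.188  0.02 ]
 [ 0.709 -0.212  0.016]
 [ 0.73  -0.256  0.028]
 [ 0.704 -0.385  0.   ]]
```

Call:
arm_command:
  steps: [100,-0.98,-0.97,0,0,100,-0.98,-0.97,0,0,100,-0.98,-0.97,0,0,100,-0.98,-0.97,0,0,100,-0.98,-0.97,0,0,100,-0.98,-0.97,0,0,100,-0.98,-0.97,0,0,100,-0.98,-0.97,0,0]

```text
time: 0.72
eef_pos: [0.3085, 0.4161, 0.2305]
tcp_rot: [0.124, 0.992, -0.0, -0.0]
contact_force: [1.2, -0.3, -0.3]
opening: 1.005
finger_force: 0.0
```

Call:
arm_command:
  steps: [100,-0.98,-0.97,0,0,100,-0.98,-0.97,0,0,100,-0.98,-0.97,0,0,100,-0.98,-0.97,0,0,100,-0.98,-0.97,0,0,100,-0.98,-0.97,0,0,100,-0.98,-0.97,0,0,100,-0.98,-0.97,0,0]

```text
time: 1.38
eef_pos: [0.4507, 0.18, 0.2307]
tcp_rot: [0.124, 0.992, -0.0, -0.0]
contact_force: [0.4, 1.0, -0.5]
opening: 0.998
finger_force: 0.0
```

Call:
arm_command:
  steps: [100,-0.98,-0.97,0,0,100,-0.98,-0.97,0,0,100,-0.98,-0.97,0,0,100,-0.98,-0.97,0,0,100,-0.98,-0.97,0,0,100,-0.98,-0.97,0,0,100,0,0,0,1,100,0,0,0,1]

```text
time: 2.05
eef_pos: [0.5575, 0.0024, 0.2303]
tcp_rot: [0.226, 0.974, -0.0, -0.001]
contact_force: [0.3, 0.9, 0.0]
opening: 0.999
finger_force: 0.0
```

Call:
arm_command:
  steps: [100,0,0,0.4,1,100,0,0,0.4,1,100,0,0,0.4,1,100,0,0,0.4,1,100,0,0,0.4,1,100,0,0,0.4,1,100,0,0,0.4,1,100,0,0,0,0.7]

```text
time: 2.72
eef_pos: [0.5551, 0.0047, 0.1579]
tcp_rot: [0.574, 0.819, -0.001, -0.003]
contact_force: [-1.5, -0.8, -1.2]
opening: 0.999
finger_force: 0.0
```

```bash
python3 - <<'E'
from h import *
need(.5603,.002,.15,np.radians(110))
snap('wrist','w1',scale=1.25)
E
```

```text
t 2.72 pos [0.5551 0.0047 0.1579] phi 109.91 open 0.999 F [-1.5 -0.8 -1.2] spin -0.02 shift [-0.17  0.16  0.32]
```

View pics/w1.png

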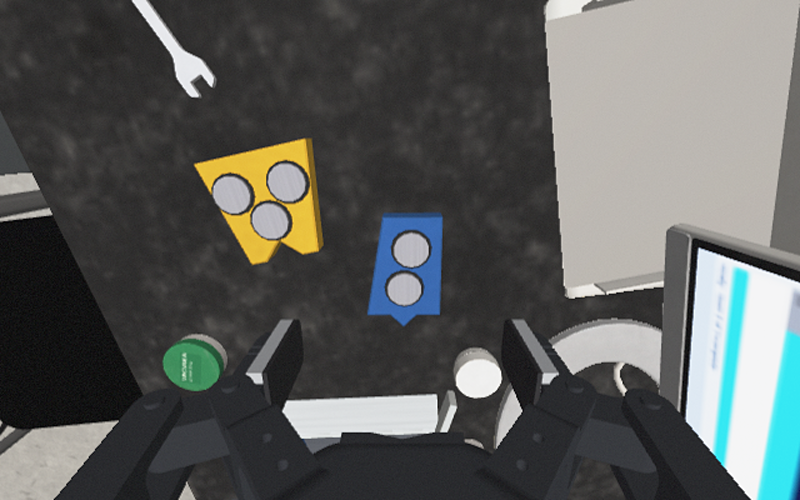

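```bash
python3 - <<'E'
from h import *
c=lambda l:np.array(l,float)/1.25
P=np.c_[SIDE[[0,1,2,4,6]],[.02]*5]
r=fit('w1',P,c([(384,216),(442,216),(440,314),(404,326),(368,314)]),[.5668,-.022,-1.22]);print('side',r[0].round(4),np.degrees(r[0][2]),r[1].round(1).tolist())
g=place([(-.025,.0022,0)],r[0])[0]; need(g[0],g[1],.012,r[0][2]+np.pi)
P=np.c_[KEY[[0,1,2,6]],[.02]*4]
r=fit('w1',P,c([(194,164),(306,140),(317,250),(252,264)]),[.4417,-.0123,-1.02]);print('key',r[0].round(4),np.degrees(r[0][2]),r[1].round(1).tolist())
E
```

```text
side [ 0.5673 -0.0184 -1.2169] -69.72289504376499 [[-1.0, 0.2], [1.4, -0.1], [0.5, -0.0], [-0.0, -0.1], [-0.6, 0.1]]
t 2.77 pos [0.5557 0.0047 0.1589] phi 109.83 open 1.001 F [0.  0.4 0.3] spin -0.08 shift [-0.03  0.2   5.88]
key [ 0.4417 -0.0086 -1.0188] -58.374033634186176 [[-0.5, -0.4], [0.1, -1.2], [1.2, 1.4], [-0.5, 0.8]]
```

Call:
arm_command:
  steps: [100,0,0.2,1,0,100,0,0,1,0,100,0,0,1,0,100,0,0,1,0,100,0,0,1,0,100,0,0,0.8,0,100,0,0,0.3,0,100,0,0,0.05,0]

```text
time: 3.43
eef_pos: [0.5601, 0.0064, 0.0054]
tcp_rot: [0.572, 0.82, -0.001, -0.002]
contact_force: [-0.4, -0.3, 0.1]
opening: 1.002
finger_force: 0.0
```

Call:
arm_command:
  steps: [40,0,0,0,0,40,0,0,0,0,40,0,0,0,0,40,0,0,0,0,40,0,0,0,0,40,0,0,0,0,40,0,0,0,0,40,0,0,0,0]
  squeeze: 40

```text
time: 4.1
eef_pos: [0.5632, 0.006, 0.0098]
tcp_rot: [0.572, 0.82, 0.0, 0.001]
contact_force: [-2.6, 1.5, 6.1]
opening: 0.618
finger_force: 40.4
```

```bash
python3 - <<'E'
from h import *
need(.5557,.0047,.1)
E
```

```text
t 4.1 pos [0.5632 0.006  0.0098] phi 110.18 open 0.618 F [-2.6  1.5  6.1] spin -0.0 shift [ 0.05 -0.3  -3.61]
```

Call:
arm_command:
  steps: [40,0,0,-0.5,0,40,0,0,-1,0,40,0,0,-1,0,40,0,0,-0.5,0,40,0,0,0,0]

```text
time: 4.52
eef_pos: [0.5644, 0.0058, 0.0865]
tcp_rot: [0.572, 0.82, 0.002, 0.003]
contact_force: [0.6, 0.2, -2.7]
opening: 0.617
finger_force: 42.4
```

```bash
python3 - <<'E'
from h import *
need(.5557,.0047,.1)
im=np.load('pics/top0.npz')['im'][125:240,262:402]
cv2.imwrite('pics/crop1.png',cv2.resize(im,None,fx=5,fy=5,interpolation=cv2.INTER_CUBIC))
m=ctrl.camera_model('wrist');R=cv2.Rodrigues(m['rvec'])[0];print(-R.T@m['tvec'],R[2])
E
```

```text
t 4.52 pos [0.5644 0.0058 0.0865] phi 110.18 open 0.617 F [ 0.6  0.2 -2.7] spin -0.0 shift [ 0.08 -0.34 -0.54]
[0.53337915 0.08319406 0.22836168] [ 0.11764208 -0.30137925 -0.94621926]
```

View pics/crop1.png

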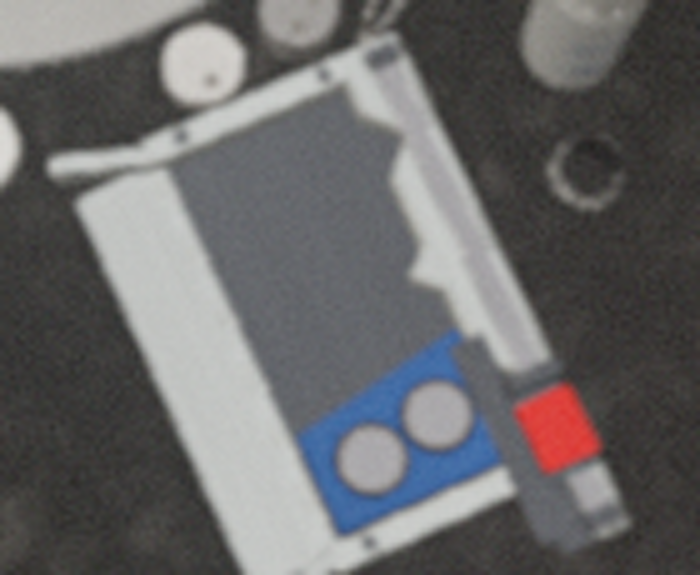

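```bash
cat > tray.py <<'E'
from h import *
c=lambda l:np.array(l,float)/5+[262,125]
T=np.array([(-44,98,0),(2,-46,23),(2,-96,23),(82,0,23),(94,98,23),(110,63.5,23),(94,47,23),(0,98,8)])/1e3
r=fit('top0',T,c([(77,203),(302,435),(338,535),(412,275),(347,90),(402,132),(393,178),(172,170)]),[.58,-.25,-1.15])
if __name__=='__main__':
    print('tray',r[0].round(4),np.degrees(r[0][2]),(r[1]*5).round(1).tolist())
    b=px2w('top0',c([(558,428)]),.044)[0]; th=r[0][2]; d=b[:2]-r[0][:2]
    print('button in tray',(d@[np.cos(th),np.sin(th)]).round(4),(d@[-np.sin(th),np.cos(th)]).round(4))
E
python3 tray.py
```

```text
tray [ 0.5712 -0.2304 -1.1729] -67.2022420752545 [[3.0, 4.9], [-7.3, 2.2], [2.0, 1.9], [-0.4, 2.1], [0.4, -10.6], [7.2, -0.7], [-0.2, -1.7], [-7.5, -3.1]]
button in tray 0.1098 -0.0928
```

Call:
arm_command:
  steps: [40,0,0,0,-0.46,40,-0.8,-0.1,0,0,40,-0.9,-0.1,0,0,40,-0.9,-0.1,0,0,40,-0.9,-0.1,0,0,40,-0.9,-0.1,0,0,40,-0.9,-0.1,0,0,40,-0.83,-0.19,0,0]

```text
time: 5.18
eef_pos: [0.6023, -0.1434, 0.0804]
tcp_rot: [0.553, 0.833, -0.0, -0.001]
contact_force: [0.3, -0.1, -5.5]
opening: 0.617
finger_force: 42.3
```

Call:
arm_command:
  steps: [40,0,0,0.7,0,40,0,0,0.7,0,40,0,0,0,0]

```text
time: 5.43
eef_pos: [0.5987, -0.1416, 0.0415]
tcp_rot: [0.554, 0.833, -0.001, -0.006]
contact_force: [-2.2, 0.8, -6.2]
opening: 0.616
finger_force: 42.4
```

```bash
python3 - <<'E'
from h import *
need(.6056,-.1431,.019,np.radians(112.8))
snap('top','top1')
im=np.load('pics/top1.npz')['im'][125:245,255:400]
snap('wrist','w2')
a=cv2.resize(im,None,fx=4,fy=4,interpolation=cv2.INTER_CUBIC)[:480,:580]
cv2.imwrite('pics/c2.png',a)
E
```

```text
t 5.43 pos [ 0.5987 -0.1416  0.0415] phi 112.73 open 0.616 F [-2.2  0.8 -6.2] spin -0.01 shift [-0.16  0.23  0.9 ]
```

View pics/c2.png

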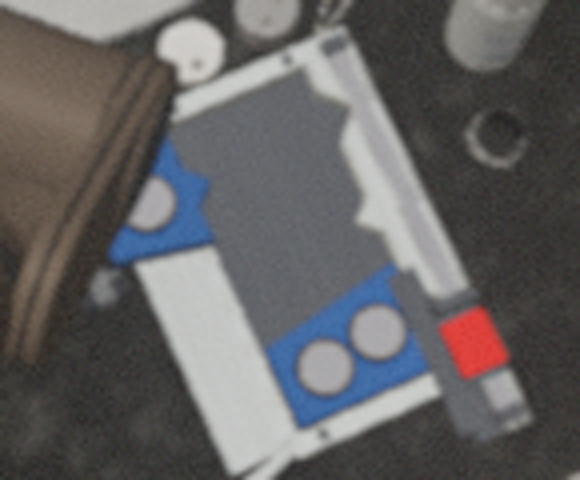

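```bash
python3 - <<'E'
from tray import *
t=r[0].copy();th=t[2]
w=px2w('top1',np.array([(213,243),(209,187)])/4+[255,125],.052)
d=w[:,:2]-t[:2]
print((d@np.array([[np.cos(th),-np.sin(th)],[np.sin(th),np.cos(th)]])).round(4))
E
```

```text
[[-0.0014  0.0171]
 [ 0.0096  0.0473]]
```

Call:
arm_command:
  steps: [40,-0.27,0.36,0,0,40,0,0,0,0,40,0,0,0,0,40,0,0,0,0]

```text
time: 5.87
eef_pos: [0.6141, -0.1453, 0.0483]
tcp_rot: [0.553, 0.833, 0.0, 0.0]
contact_force: [-0.3, -0.5, -3.3]
opening: 0.616
finger_force: 42.5
```

```bash
python3 - <<'E'
from h import *
need(.6056,-.1431,.019,np.radians(112.8))
E
```

```text
t 5.87 pos [ 0.6141 -0.1453  0.0483] phi 112.83 open 0.616 F [-0.3 -0.5 -3.3] spin 0.01 shift [ 0.21 -0.28  1.17]
```

Call:
arm_command:
  steps: [40,0.1,-0.12,0.4,0,40,0,0,0.4,0,40,0,0,0.35,0,40,0,0,0,0,66,0,0,0,0,66,0,0,0,0,66,0,0,0,0]

```text
time: 6.45
eef_pos: [0.6115, -0.1449, 0.0201]
tcp_rot: [0.553, 0.833, 0.0, 0.001]
contact_force: [1.1, 0.1, 0.9]
opening: 0.661
finger_force: 0.0
```

Call:
arm_command:
  steps: [66,0,0,-0.5,0,66,0,0,-1,0,66,0,0,-1,0,66,0,0,-0.5,0,66,0,0,0,0,66,0,0,0,0]

```text
time: 6.95
eef_pos: [0.611, -0.1447, 0.0953]
tcp_rot: [0.553, 0.833, 0.0, 0.001]
contact_force: [0.2, -0.0, -0.1]
opening: 0.661
finger_force: 0.0
```

```bash
python3 - <<'E'
from h import *
need(.6056,-.1431,.019,np.radians(112.8))
snap('wrist','w3',scale=1.25)
E
```

```text
t 6.95 pos [ 0.611  -0.1447  0.0953] phi 112.8 open 0.661 F [ 0.2 -0.  -0.1] spin 0.0 shift [ 0.14 -0.18  3.05]
```

View pics/w3.png

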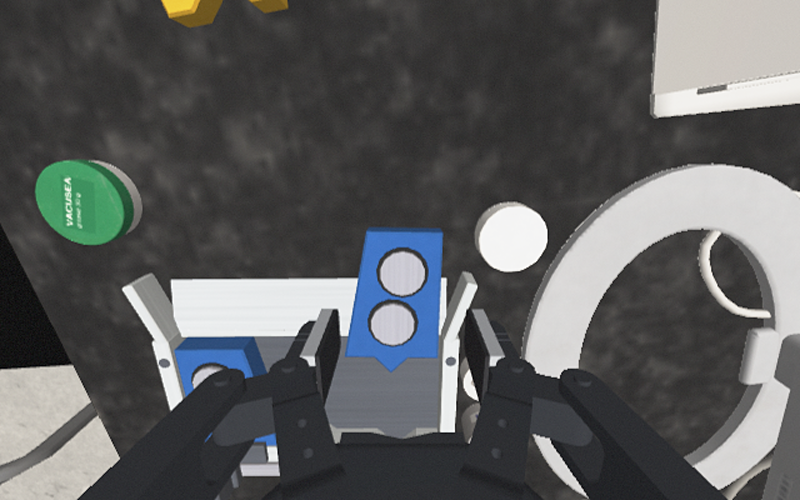

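```bash
python3 - <<'E'
from h import *
c=lambda l:np.array(l,float)/1.25
T=np.array([(-44,-98,0),(-44,98,0),(0,-98,8),(2,-46,23),(2,-96,23)])/1e3
r=fit('w3',T,c([(172,280),(447,278),(181,338),(250,338),(177,346)]),[.571,-.227,-1.173]);print('tray',r[0].round(4),np.degrees(r[0][2]),r[1].round(1).tolist())
t=r[0]
P=np.c_[SIDE[[0,1,2,4,6]],[.02,.02,.029,.030,.029]]
r=fit('w3',P,c([(367,230),(442,230),(440,357),(392,370),(347,356)]),[.6,-.16,-1.17]);print('side',r[0].round(4),np.degrees(r[0][2]),r[1].round(1).tolist())
th=t[2];d=r[0][:2]-t[:2];print('side in tray',d@[np.cos(th),np.sin(th)],d@[-np.sin(th),np.cos(th)],np.degrees(r[0][2]-th))
tail=place([(-.045,.003,0)],r[0])[0];print(tail)
e=t[:2]+np.array([[np.cos(th),-np.sin(th)],[np.sin(th),np.cos(th)]])@np.array([-.105,.063])
print('start',e); need(e[0],e[1],.012,th+np.pi)
E
```

```text
tray [ 0.5738 -0.2276 -1.1725] -67.17693734517565 [[6.2, -1.9], [-0.7, -0.4], [3.5, -1.9], [-2.9, 9.2], [-0.4, 2.9]]
side [ 0.616  -0.1652 -1.1765] -67.40627647779628 [[-0.7, -0.6], [1.5, -0.3], [-0.2, -0.1], [0.7, 1.5], [-1.0, 0.5]]
side in tray -0.04108782420755621 0.06314819868026886 -0.22933913262063738
[ 0.60151463 -0.12251465  0.        ]
start [ 0.59110634 -0.10636277]
t 7.0 pos [ 0.61   -0.1443  0.0936] phi 112.81 open 0.661 F [-1.   0.4 -0.1] spin -0.0 shift [ 1.69 -0.11  3.26]
```

Call:
arm_command:
  steps: [19,0.9,-0.1,0,0,19,0.8,0,0,0,19,0,0,0.6,0,19,0,0,0.8,0,19,0,0,0.8,0,19,0,0,0.7,0,19,0,0,0.33,0,19,0,0,0,0]

```text
time: 7.67
eef_pos: [0.5883, -0.1051, 0.0088]
tcp_rot: [0.553, 0.833, -0.001, -0.004]
contact_force: [0.1, 0.1, -0.7]
opening: 0.193
finger_force: 0.0
```

Call:
arm_command:
  steps: [19,-0.4,0,0,0,19,-0.4,0,0,0,19,-0.4,0,0,0,19,-0.4,0,0,0,19,-0.4,0,0,0,19,-0.4,0,0,0,19,0,0,0,0]

```text
time: 8.25
eef_pos: [0.6168, -0.1642, 0.0148]
tcp_rot: [0.554, 0.833, 0.0, 0.002]
contact_force: [0.4, -0.1, 1.3]
opening: 0.185
finger_force: 0.0
```

```bash
cat > t.py <<'E'
from h import *
T0=np.array([.572,-.2275,np.radians(-67.2)])
def tp():
    s=ctrl.get_state();th=T0[2];d=s['eef_pos'][:2]-T0[:2];f=s['contact_force']
    u=np.array([np.cos(th),np.sin(th)]);v=np.array([-u[1],u[0]])
    print('t',round(s['time'],2),'tcp in tray mm',(1e3*np.array([d@u,d@v,s['eef_pos'][2]])).round(1),'F tray',np.round([f[:2]@u,f[:2]@v,f[2]],1),'open',round(s['opening'],3),'q6',s['qpos'][5].round(2))
if __name__=='__main__': tp()
E
python3 t.py
```

```text
t 8.25 tcp in tray mm [-41.   65.9  14.8] F tray [0.2 0.4 1.3] open 0.185 q6 -0.82
```

Call:
arm_command:
  steps: [19,-0.3,0,0,0,19,-0.3,0,0,0,19,-0.3,0,0,0,19,-0.2,0,0,0,19,0,0,0,0]

```text
time: 8.67
eef_pos: [0.6259, -0.1885, 0.013]
tcp_rot: [0.554, 0.833, -0.0, 0.001]
contact_force: [0.1, -0.2, -0.0]
opening: 0.192
finger_force: 0.0
```

```bash
python3 t.py; python3 - <<'E'
from h import *
snap('wrist','w4',crop=(160,160,480,400),scale=2)
E
```

```text
t 8.67 tcp in tray mm [-15.1  64.8  13. ] F tray [ 0.2  0.  -0. ] open 0.192 q6 -0.84
```

View pics/w4.png

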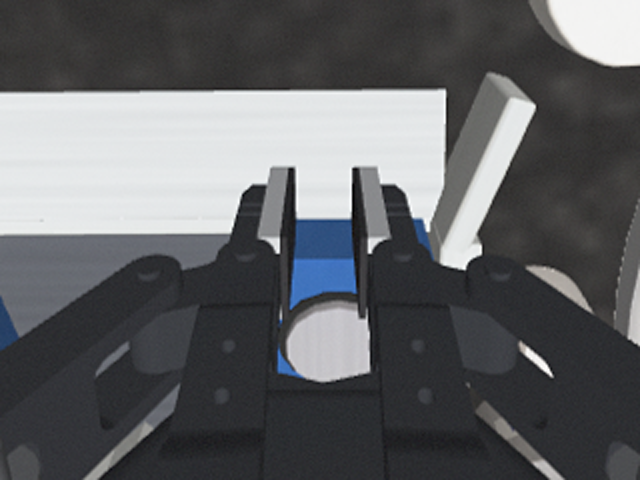

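Call:
arm_command:
  steps: [19,-0.15,0,0,0,19,-0.15,0,0,0,19,0,0,0,0]

```text
time: 8.97
eef_pos: [0.6285, -0.1943, 0.0131]
tcp_rot: [0.553, 0.833, -0.0, 0.0]
contact_force: [0.2, 0.8, -0.9]
opening: 0.187
finger_force: 0.1
```

```bash
python3 t.py
```

```text
t 8.97 tcp in tray mm [-8.7 65.  13.1] F tray [-0.7  0.5 -0.9] open 0.187 q6 -0.85
```

Call:
arm_command:
  steps: [19,-0.12,0,0,0,19,0,0,0,0]

```text
time: 9.13
eef_pos: [0.6297, -0.1967, 0.0132]
tcp_rot: [0.553, 0.833, 0.0, 0.0]
contact_force: [-0.3, 1.8, 0.4]
opening: 0.187
finger_force: 0.8
```

```bash
python3 t.py
```

```text
t 9.13 tcp in tray mm [-6.1 65.1 13.2] F tray [-1.8  0.4  0.4] open 0.187 q6 -0.85
```

Call:
arm_command:
  steps: [0,0.2,0,0,0,0,0,0,-1,0,0,-0.25,0,0,0,0,0,0,0,0,0,0,0,0.3,0,0,0,0,0.15,0,0,0,0,0.1,0,0,0,0,0,0]

```text
time: 9.8
eef_pos: [0.6285, -0.197, 0.0218]
tcp_rot: [0.553, 0.833, -0.0, -0.002]
contact_force: [-0.7, 0.0, -0.1]
opening: 0.001
finger_force: 0.0
```

```bash
python3 t.py
```

```text
t 9.8 tcp in tray mm [-6.2 63.9 21.8] F tray [-0.3 -0.7 -0.1] open 0.001 q6 -0.86
```

Call:
arm_command:
  steps: [0,0,0,-1,0,0,0.8,0,-1,0,0,1,0,-1,0,0,0.5,0,0,0,0,0,0,0,0,0,0,0,0,0]

```text
time: 10.3
eef_pos: [0.6071, -0.1441, 0.0984]
tcp_rot: [0.553, 0.833, -0.0, -0.001]
contact_force: [0.0, -0.6, 0.1]
opening: 0.002
finger_force: 0.0
```

```bash
python3 t.py; python3 - <<'E'
from h import *
snap('wrist','w5',crop=(120,160,440,400),scale=2)
im=np.load('pics/w5.npz')['im'];h=cv2.cvtColor(im,cv2.COLOR_BGR2HSV)
m=cv2.inRange(h,(100,120,60),(125,255,255))
for k in cv2.findContours(m,cv2.RETR_EXTERNAL,cv2.CHAIN_APPROX_NONE)[0]:
    if cv2.contourArea(k)>300: print(cv2.contourArea(k),cv2.approxPolyDP(k,3,True).reshape(-1,2).tolist())
E
```

```text
t 10.3 tcp in tray mm [-63.3  64.7  98.4] F tray [ 0.5 -0.2  0.1] open 0.002 q6 -0.79
3347.0 [[146, 279], [161, 340], [171, 335], [178, 323], [193, 322], [220, 305], [207, 270], [156, 270]]
```

View pics/w5.png

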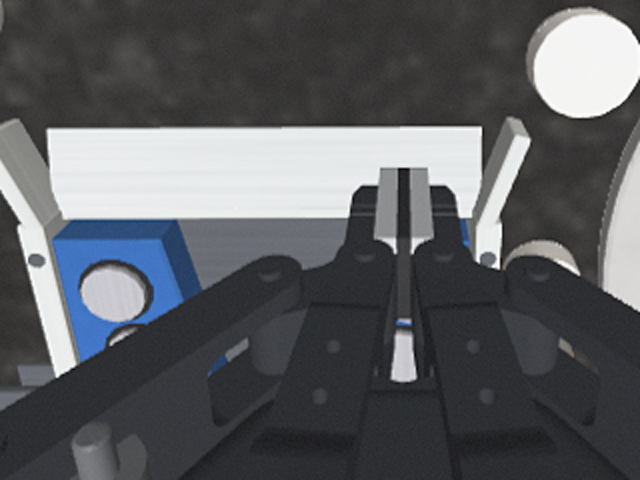

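Call:
arm_command:
  steps: [60,0,0,-0.5,-0.77,100,0,0,-0.5,-0.77,100,1,-0.35,0,0,100,1,-0.35,0,0,100,1,-0.35,0,0,100,1,-0.35,0,0,100,1,-0.35,0,0,100,1,-0.35,0,0]

```text
time: 11.02
eef_pos: [0.4829, -0.0446, 0.1226]
tcp_rot: [0.488, 0.873, -0.0, -0.001]
contact_force: [0.1, 0.3, 0.1]
opening: 1.002
finger_force: 0.0
```

Call:
arm_command:
  steps: [100,1,-0.35,0,0,100,0.88,-0.35,0,0,100,0,0,0,0,100,0,0,0,0,100,0,0,0,0]

```text
time: 11.43
eef_pos: [0.4454, -0.0144, 0.124]
tcp_rot: [0.488, 0.873, -0.0, 0.0]
contact_force: [0.7, -0.0, 0.3]
opening: 1.0
finger_force: 0.0
```

```bash
python3 - <<'E'
from h import *
need(.4443,-.013,.0,np.radians(121.6))
snap('wrist','w6'); snap('top','top6')
for n,lo,hi in (('w6',(18,120,80),(32,255,255)),('top6',(100,120,60),(125,255,255))):
    im=np.load(f'pics/{n}.npz')['im'];h=cv2.cvtColor(im,cv2.COLOR_BGR2HSV)
    m=cv2.inRange(h,lo,hi)
    for k in cv2.findContours(m,cv2.RETR_EXTERNAL,cv2.CHAIN_APPROX_NONE)[0]:
        if cv2.contourArea(k)>300: print(n,cv2.contourArea(k),cv2.approxPolyDP(k,2,True).reshape(-1,2).tolist())
E
```

```text
t 11.43 pos [ 0.4454 -0.0144  0.124 ] phi 121.59 open 1.0 F [ 0.7 -0.   0.3] spin -0.0 shift [ 0.07 -0.01  4.96]
w6 4459.5 [[269, 144], [277, 176], [278, 168], [291, 158], [307, 161], [315, 173], [314, 184], [304, 194], [289, 194], [279, 185], [291, 236], [306, 237], [321, 223], [307, 216], [303, 201], [311, 190], [326, 187], [339, 197], [340, 209], [332, 219], [323, 223], [338, 237], [352, 237], [364, 184], [355, 193], [340, 194], [330, 186], [328, 172], [337, 160], [350, 157], [358, 160], [367, 174], [373, 143], [306, 141]]
top6 365.5 [[353, 192], [322, 212], [330, 230], [361, 216], [357, 210], [350, 216], [344, 214], [340, 224], [335, 225], [328, 220], [328, 213], [332, 209], [341, 210], [344, 201], [353, 200]]
top6 860.0 [[340, 153], [328, 144], [297, 158], [306, 176], [340, 168]]
```

```bash
python3 - <<'E'
from tray import *
t=r[0]
def show(q):
    th=t[2];d=q[:2]-t[:2]; print('in tray',np.round([1e3*(d@[np.cos(th),np.sin(th)]),1e3*(d@[-np.sin(th),np.cos(th)]),np.degrees(q[2]-th)],1))
P=np.c_[SIDE[[0,1,2,4,6]],[.023]*5]
q,e=fit('top6',P,np.array([(306,176),(297,158),(328,144),(341,153),(340,168.5)]),[.65,-.2,-1.17]); print(e.round(1).tolist()); show(q)
P=np.c_[SIDE[[0,1]]*[1,-1],[.023]*2]
w=px2w('top6',[(322,212),(330,230)],.023)
for a in w: show(np.r_[a[:2],t[2]])
w=px2w('top6',[(306,176),(297,158)],.023)
for a in w: show(np.r_[a[:2],t[2]])
P=np.c_[KEY[[0,1,2,6]],[.02]*4]
q,e=fit('w6',P,np.array([(269,144),(373,143),(352,237.5),(291,237.5)]),[.4417,-.0087,-1.02]);print('key',q.round(4),np.degrees(q[2]),e.round(1).tolist())
g=place([(.005,0,0)],q)[0]; need(g[0],g[1],0,q[2]+np.pi)
E
```

```text
[[-2.1, 1.3], [-1.8, 0.0], [2.4, -1.1], [-0.0, 0.4], [2.2, -0.5]]
in tray [44.8 65.7 -0. ]
in tray [  4.6 -46.1   0. ]
in tray [  4.2 -91.1   0. ]
in tray [ 5.4 45.5  0. ]
in tray [ 3.7 93.   0. ]
key [ 0.4401 -0.0087 -1.0125] -58.01455662746104 [[-1.0, -0.0], [0.8, 0.3], [0.4, -0.3], [-0.3, 0.1]]
t 11.53 pos [ 0.4458 -0.0146  0.1243] phi 121.57 open 0.996 F [-0.1 -0.4 -0.4] spin -0.07 shift [ 0.12 -0.07  4.97]
```

Call:
arm_command:
  steps: [100,0.1,-0.07,0.9,-0.07,100,0,0,0.9,0,100,0,0,0.9,0,100,0,0,0.8,0,100,0,0,0.7,0,100,0,0,0.5,0,100,0,0,0.27,0,100,0,0,0,0]

```text
time: 12.2
eef_pos: [0.4413, -0.0127, -0.0015]
tcp_rot: [0.485, 0.875, -0.0, -0.002]
contact_force: [0.1, 1.0, -0.2]
opening: 1.002
finger_force: 0.0
```

Call:
arm_command:
  steps: [70,0,0,0,0,70,0,0,0,0,70,0,0,0,0,70,0,0,0,0,70,0,0,0,0,70,0,0,0,0]
  squeeze: 60

```text
time: 12.7
eef_pos: [0.4434, -0.0126, 0.0017]
tcp_rot: [0.485, 0.875, 0.001, 0.001]
contact_force: [-0.7, 1.2, 5.8]
opening: 0.872
finger_force: 67.3
```

```bash
python3 - <<'E'
from h import *
need(.4427,-.013,.0,np.radians(121.6))
E
python3 t.py
```

```text
t 12.7 pos [ 0.4434 -0.0126  0.0017] phi 122.0 open 0.872 F [-0.7  1.2  5.8] spin 0.07 shift [ 0.   -0.03  0.07]
t 12.7 tcp in tray mm [-247.9  -35.3    1.7] F tray [-1.4 -0.1  5.8] open 0.872 q6 -0.82
```

Call:
arm_command:
  steps: [70,0,0,-0.4,0,70,0,0,-1,0,70,0,0,-1,0.8,70,0,0,0,0.8,70,-0.8,0.14,0,0,70,-0.9,0.14,0,0,70,-0.9,0.14,0,0,70,-0.9,0.14,0,0]

```text
time: 13.37
eef_pos: [0.4885, -0.0882, 0.06]
tcp_rot: [0.553, 0.833, -0.0, -0.0]
contact_force: [0.4, -0.3, -4.6]
opening: 0.861
finger_force: 72.3
```

Call:
arm_command:
  steps: [70,-0.9,0.14,0,0,70,-0.9,0.14,0,0,70,-0.9,0.14,0,0,70,-0.9,0.14,0,0,70,-0.5,0.14,0,0,70,0,0,0,0,70,0,0,0,0,70,0,0,0,0]

```text
time: 14.03
eef_pos: [0.5435, -0.1743, 0.0594]
tcp_rot: [0.553, 0.833, -0.0, -0.001]
contact_force: [-0.7, 0.3, -5.1]
opening: 0.867
finger_force: 72.4
```

```bash
python3 - <<'E'
from h import *
need(.4427,-.013,.0,np.radians(112.8))
E
python3 t.py
```

```text
t 14.03 pos [ 0.5435 -0.1743  0.0594] phi 112.88 open 0.867 F [-0.7  0.3 -5.1] spin 0.01 shift [ 7.51 -1.22  2.38]
t 14.03 tcp in tray mm [-60.1  -5.6  59.4] F tray [-0.6 -0.6 -5.1] open 0.867 q6 -0.89
```

Call:
arm_command:
  steps: [70,-0.8,0.11,0,0,70,-0.8,0.11,0,0,70,0,0,0.6,0,70,0,0,0.6,0,70,0,0,0.4,0,70,0,0,0,0,70,0,0,0,0]

```text
time: 14.62
eef_pos: [0.5642, -0.2087, 0.019]
tcp_rot: [0.553, 0.833, -0.0, -0.002]
contact_force: [-0.2, 0.5, -5.3]
opening: 0.866
finger_force: 72.3
```

```bash
python3 t.py; python3 - <<'E'
from h import *
snap('wrist','w7',crop=(120,100,520,400),scale=2)
E
```

```text
t 14.62 tcp in tray mm [-20.4   0.1  19. ] F tray [-0.5  0.  -5.3] open 0.866 q6 -0.92
```

View pics/w7.png

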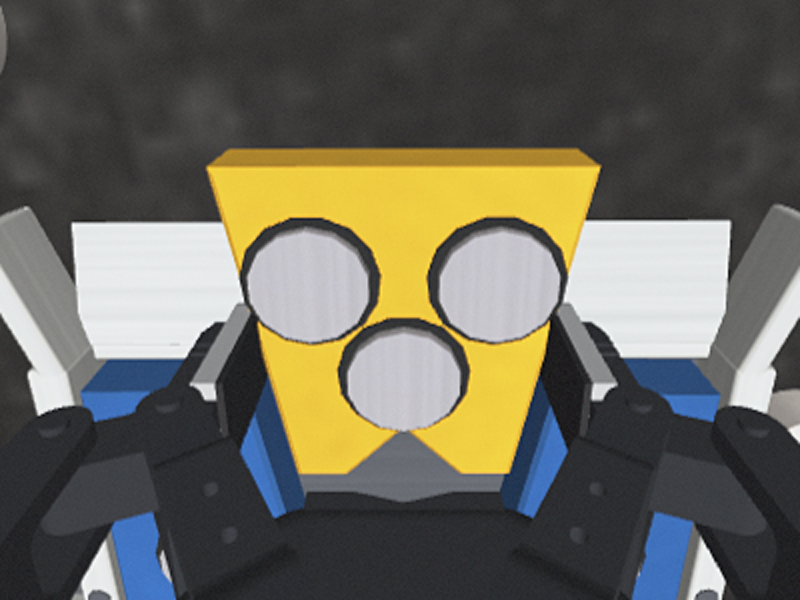

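Call:
arm_command:
  steps: [70,0,0,0.28,0,70,0,0,0,0,100,0,0,0,0,100,0,0,0,0,100,0,0,0,0,100,0,0,-1,0,100,0,0,-1,0,100,0,0,0,0]

```text
time: 15.33
eef_pos: [0.5695, -0.2122, 0.0698]
tcp_rot: [0.553, 0.833, 0.0, 0.006]
contact_force: [0.9, -0.2, 1.8]
opening: 1.004
finger_force: 0.0
```

Call:
arm_command:
  steps: [50,0.9,0,0,0,50,1,0,0,0,50,0.9,0,0,0,50,0,0,0,0,50,0,0,0.8,0,50,0,0,0.8,0,50,0,0,0.36,0,50,0,0,0,0]

```text
time: 16.0
eef_pos: [0.5368, -0.1451, 0.0119]
tcp_rot: [0.553, 0.833, -0.0, -0.002]
contact_force: [-0.6, 0.9, -0.2]
opening: 0.504
finger_force: 0.0
```

```bash
python3 t.py; python3 - <<'E'
from h import *
snap('wrist','w8')
im=np.load('pics/w8.npz')['im'];h=cv2.cvtColor(im,cv2.COLOR_BGR2HSV)
m=cv2.inRange(h,(18,120,80),(32,255,255))
for k in cv2.findContours(m,cv2.RETR_EXTERNAL,cv2.CHAIN_APPROX_NONE)[0]:
        if cv2.contourArea(k)>300: print(cv2.contourArea(k),cv2.approxPolyDP(k,3,True).reshape(-1,2).tolist())
E
```

```text
t 16.0 tcp in tray mm [-89.5  -0.5  11.9] F tray [-1.1 -0.3 -0.2] open 0.504 q6 -0.85
3898.5 [[277, 313], [291, 313], [309, 325], [314, 336], [312, 349], [333, 348], [334, 330], [345, 317], [366, 312], [358, 278], [285, 278]]
```

Call:
arm_command:
  steps: [50,-0.4,0,0,0,50,-0.4,0,0,0,50,-0.4,0,0,0,50,-0.4,0,0,0,50,-0.3,0,0,0,50,-0.3,0,0,0,50,-0.3,0,0,0,50,0,0,0,0]

```text
time: 16.72
eef_pos: [0.5642, -0.2059, 0.0152]
tcp_rot: [0.553, 0.833, -0.0, 0.002]
contact_force: [-0.3, 1.0, 0.6]
opening: 0.501
finger_force: 0.0
```

Call:
arm_command:
  steps: [50,-0.2,0,0,0,50,-0.2,0,0,0,50,-0.1,0,0,0,50,0,0,0,0,50,0,0,0,0]

```text
time: 17.13
eef_pos: [0.5674, -0.215, 0.0141]
tcp_rot: [0.553, 0.833, -0.0, 0.0]
contact_force: [-1.3, 1.3, 0.5]
opening: 0.502
finger_force: 0.8
```

```bash
python3 t.py
```

```text
t 17.13 tcp in tray mm [-13.3   0.6  14.1] F tray [-1.6 -0.7  0.5] open 0.502 q6 -0.93
```

Call:
arm_command:
  steps: [50,-0.12,0,0,0,50,-0.12,0,0,0,50,0,0,0,0]

```text
time: 17.38
eef_pos: [0.5691, -0.2199, 0.0137]
tcp_rot: [0.553, 0.833, -0.0, -0.001]
contact_force: [-2.8, 3.1, 1.3]
opening: 0.501
finger_force: 2.1
```

```bash
python3 t.py
```

```text
t 17.38 tcp in tray mm [-8.1  0.3 13.7] F tray [-3.9 -1.4  1.3] open 0.501 q6 -0.93
```

Call:
arm_command:
  steps: [50,-0.1,0,0,0,50,0,0,0,0,50,0,0,0,0]

```text
time: 17.63
eef_pos: [0.5697, -0.2216, 0.0132]
tcp_rot: [0.553, 0.833, -0.0, -0.001]
contact_force: [-2.9, 3.8, 1.1]
opening: 0.501
finger_force: 2.4
```

```bash
python3 t.py
```

```text
t 17.63 tcp in tray mm [-6.4  0.1 13.2] F tray [-4.6 -1.3  1.1] open 0.501 q6 -0.94
```

Call:
arm_command:
  steps: [0,0.2,0,0,0,0,0,0,-1,0,0,0,0,0,0,0,-0.42,0,0,0,0,0,0,0.2,0,0,0,0,0.2,0,0,0,0,0.2,0,0,0,0,0,0]

```text
time: 18.3
eef_pos: [0.5725, -0.2276, 0.0231]
tcp_rot: [0.553, 0.833, -0.0, -0.001]
contact_force: [-0.5, 0.6, 0.5]
opening: -0.001
finger_force: 0.0
```

```bash
python3 t.py
```

```text
t 18.3 tcp in tray mm [ 0.3  0.4 23.1] F tray [-0.7 -0.2  0.5] open -0.001 q6 -0.94
```

Call:
arm_command:
  steps: [0,0,0,0.16,0,0,0,0,0,0,0,0,0,0,0]

```text
time: 18.55
eef_pos: [0.5728, -0.2277, 0.0228]
tcp_rot: [0.553, 0.833, -0.001, -0.001]
contact_force: [-8.7, 3.7, 19.5]
opening: -0.005
finger_force: 9.7
```

```bash
python3 t.py
```

```text
t 18.55 tcp in tray mm [ 0.5  0.6 22.8] F tray [-6.8 -6.6 19.5] open -0.005 q6 -0.94
```

Call:
arm_command:
  steps: [0,0,0,-1,0,0,0,0,-1,0,0,0,0,-1,0,0,0,0,-0.5,0,0,0,0,0,0]

```text
time: 18.97
eef_pos: [0.5746, -0.2285, 0.1104]
tcp_rot: [0.553, 0.833, 0.0, 0.003]
contact_force: [-0.1, -0.2, 0.6]
opening: -0.003
finger_force: 0.0
```

```bash
python3 - <<'E'
from tray import *
t=r[0];th=t[2];u=np.array([np.cos(th),np.sin(th)]);v=np.array([-u[1],u[0]])
def show(n,w):
    for a in w: d=a[:2]-t[:2]; print(n,(1e3*np.array([d@u,d@v])).round(1))
show('baseA,B',px2w('top0',np.array([(470,168),(516,230)])/1.25,0))
show('capA',px2w('top0',np.array([(482,140)])/1.25,.132))
show('capA94',px2w('top0',np.array([(482,140)])/1.25,.094))
show('capB',px2w('top0',np.array([(531,214)])/1.25,.094))
show('capB132',px2w('top0',np.array([(531,214)])/1.25,.132))
snap('top','top9')
im=np.load('pics/top9.npz')['im'];h=cv2.cvtColor(im,cv2.COLOR_BGR2HSV)
m=cv2.inRange(h,(0,150,100),(8,255,255))|cv2.inRange(h,(172,150,100),(180,255,255))
m[:,:350]=0;m[:,400:]=0
M=cv2.moments(m,True);print(M['m00']);show('button',px2w('top9',[(M['m10']/M['m00'],M['m01']/M['m00'])],.044))
im=np.load('pics/top9.npz')['im'][110:250,270:420]
cv2.imwrite('pics/c9.png',cv2.resize(im,None,fx=4,fy=4,interpolation=cv2.INTER_CUBIC))
E
python3 t.py
```

```text
baseA,B [202.4  75.2]
baseA,B [230.1 -70.1]
capA [206.6  81.1]
capA94 [218.5  91.3]
capB [238.5 -63.8]
capB132 [225.8 -67.9]
174.0
button [109.4 -91.7]
t 19.02 tcp in tray mm [  0.9   1.2 108.1] F tray [ 0.4  0.4 -0.2] open 0.0 q6 -0.94
```

View pics/c9.png

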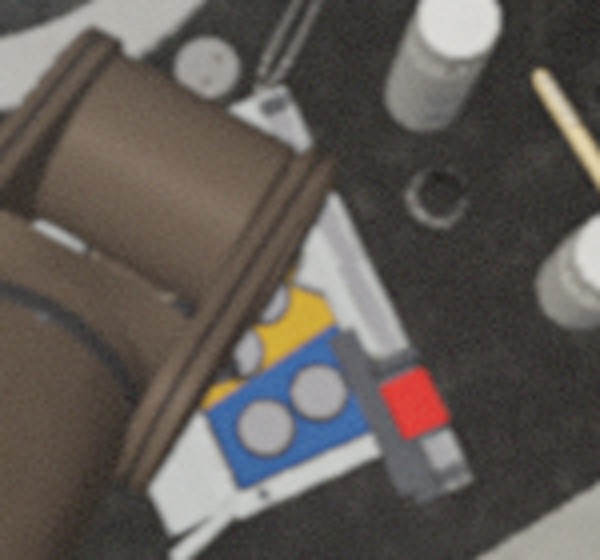

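Call:
arm_command:
  steps: [0,-0.8,-0.7,0,0,0,-0.9,-0.75,0,0,0,-0.9,-0.75,0,0,0,-0.9,-0.75,0,0,0,-0.82,-0.64,0,0,0,0,0,0,0,0,0,0,0,0,0,0,0,0,0]

```text
time: 19.68
eef_pos: [0.5312, -0.3606, 0.1051]
tcp_rot: [0.553, 0.833, 0.001, -0.002]
contact_force: [0.1, -0.3, -0.4]
opening: -0.0
finger_force: 0.0
```

```bash
python3 t.py; python3 - <<'E'
from tray import *
snap('top','top10');need(.6,-.3,.05,np.radians(112.8))
def show(n,w):
    t=r[0];th=t[2];u=np.array([np.cos(th),np.sin(th)]);v=np.array([-u[1],u[0]])
    for a in w: d=a[:2]-t[:2]; print(n,(1e3*np.array([d@u,d@v])).round(1))
im=np.load('pics/top10.npz')['im'];h=cv2.cvtColor(im,cv2.COLOR_BGR2HSV)
for nm,lo,hi in (('blue',(100,120,60),(125,255,255)),('yellow',(18,120,80),(32,255,255))):
    m=cv2.inRange(h,lo,hi)
    for k in cv2.findContours(m,cv2.RETR_EXTERNAL,cv2.CHAIN_APPROX_NONE)[0]:
        if cv2.contourArea(k)>150:
            p=cv2.approxPolyDP(k,2,True).reshape(-1,2).tolist(); print(nm,p); show(nm,px2w('top10',p,.023))
E
```

```text
t 19.68 tcp in tray mm [106.9 -89.2 105.1] F tray [ 0.4 -0.  -0.4] open -0.0 q6 -1.15
t 19.73 pos [ 0.5315 -0.3603  0.1056] phi 112.9 open -0.003 F [-0.3  0.7  1.4] spin 0.02 shift [1.16 3.46 2.22]
blue [[340, 152], [334, 150], [329, 143], [298, 157], [305, 174], [339, 166]]
blue [101.1  65.5]
blue [90.3 75.6]
blue [86.6 95.7]
blue [ 6.8 94.3]
blue [ 5.2 50.7]
blue [85. 36.]
yellow [[306, 176], [321, 211], [325, 205], [320, 196], [325, 190], [330, 190], [327, 184], [317, 187], [312, 181], [314, 175]]
yellow [ 5.4 45.5]
yellow [  3.5 -43.1]
yellow [ 17.5 -34.1]
yellow [ 15.7 -10.4]
yellow [31.9 -2.3]
yellow [42.4 -7. ]
yellow [41.9  8.6]
yellow [18.  11.6]
yellow [13.2 29.1]
yellow [23.2 40.1]
```

Call:
arm_command:
  steps: [0,-0.08,0,0.6,0,0,0,0,0.8,0,0,0,0,0.6,0,0,0,0,0.2,0,0,0,0,0,0,0,0,0,0,0]

```text
time: 20.23
eef_pos: [0.5328, -0.3632, 0.052]
tcp_rot: [0.553, 0.833, 0.0, -0.001]
contact_force: [0.5, -0.5, 1.1]
opening: 0.001
finger_force: 0.0
```

```bash
python3 t.py
```

```text
t 20.23 tcp in tray mm [109.9 -88.7  52. ] F tray [0.7 0.3 1.1] open 0.001 q6 -1.15
```

Call:
arm_command:
  steps: [0,0,0,0.2,0,0,0,0,0.2,0,0,0,0,0.12,0,0,0,0,0,0,0,0,0,0,0]

```text
time: 20.65
eef_pos: [0.5337, -0.3644, 0.0408]
tcp_rot: [0.553, 0.833, -0.0, 0.001]
contact_force: [1.4, -0.9, 3.3]
opening: 0.003
finger_force: 1.6
```

```bash
python3 t.py
```

```text
t 20.65 tcp in tray mm [111.4 -88.4  40.8] F tray [1.4 0.9 3.3] open 0.003 q6 -1.16
```

Call:
arm_command:
  steps: [0,0,0,0.18,0,0,0,0,0,0,0,0,0,0,0]

```text
time: 20.9
eef_pos: [0.534, -0.3646, 0.0379]
tcp_rot: [0.553, 0.833, -0.0, 0.001]
contact_force: [-1.2, 1.3, 11.5]
opening: 0.003
finger_force: 5.6
```

```bash
python3 t.py
```

```text
t 20.9 tcp in tray mm [111.6 -88.2  37.9] F tray [-1.7 -0.6 11.5] open 0.003 q6 -1.15
```

Call:
arm_command:
  steps: [0,0,0.2,0,0,0,0,0.4,0,0,0,0,0.4,0,0,0,0,0.4,0,0,0,0,0.4,0,0,0,0,0.4,0,0,0,0,0.4,0,0,0,0,0.4,0,0]

```text
time: 21.57
eef_pos: [0.6029, -0.335, 0.0379]
tcp_rot: [0.553, 0.833, -0.0, 0.001]
contact_force: [-1.8, 1.7, 10.8]
opening: 0.004
finger_force: 5.6
```

```bash
python3 t.py
```

```text
t 21.57 tcp in tray mm [111.1 -13.1  37.9] F tray [-2.3 -1.  10.8] open 0.004 q6 -1.05
```

Call:
arm_command:
  steps: [0,0,0.3,0,0,0,0,0.2,0,0,0,0,0.15,0,0,0,0,0,0,0,0,0,0,0,0]

```text
time: 21.98
eef_pos: [0.6172, -0.3291, 0.038]
tcp_rot: [0.553, 0.833, -0.001, 0.0]
contact_force: [-3.5, 1.3, 11.3]
opening: 0.003
finger_force: 5.8
```

```bash
python3 t.py
```

```text
t 21.98 tcp in tray mm [111.2   2.3  38. ] F tray [-2.5 -2.7 11.3] open 0.003 q6 -1.03
```

Call:
arm_command:
  steps: [0,0,0.2,0,0,0,0,0,0,0,0,0,0,0,0]

```text
time: 22.23
eef_pos: [0.6194, -0.3284, 0.0379]
tcp_rot: [0.552, 0.834, -0.003, -0.002]
contact_force: [-9.8, -1.9, 14.1]
opening: -0.001
finger_force: 9.0
```

```bash
python3 t.py
```

```text
t 22.23 tcp in tray mm [111.4   4.6  37.9] F tray [-2.1 -9.8 14.1] open -0.001 q6 -1.03
```

Call:
arm_command:
  steps: [0,0,0.15,0,0,0,0,0,0,0,0,0,0,0,0]

```text
time: 22.48
eef_pos: [0.6196, -0.3283, 0.0378]
tcp_rot: [0.552, 0.834, -0.005, -0.005]
contact_force: [-20.4, -3.8, 18.9]
opening: 0.001
finger_force: 13.5
```

```bash
python3 t.py
```

```text
t 22.48 tcp in tray mm [111.4   4.9  37.8] F tray [ -4.4 -20.2  18.9] open 0.001 q6 -1.02
```

Stalled at the end stop (20 N). Lift straight up, then retreat and check.

Call:
arm_command:
  steps: [0,0,-0.25,-0.3,0,0,0,0,-0.5,0,0,0,0,-1,0,0,0,0,-1,0,0,0,0,-1,0,0,1,0,-0.5,0,0,1,0,0,0,0,1,0,0,0]

```text
time: 23.15
eef_pos: [0.5904, -0.2575, 0.1441]
tcp_rot: [0.553, 0.833, 0.0, 0.001]
contact_force: [0.0, 0.2, -0.6]
opening: 0.001
finger_force: 0.0
```

Call:
arm_command:
  steps: [0,1,0,0,0,0,1,0,0,0,0,1,0,0,0,0,1,0,0,0,0,1,0,0,0,0,1,0,0,0,0,0,0,0,0,0,0,0,0,0]

```text
time: 23.82
eef_pos: [0.5312, -0.1184, 0.1423]
tcp_rot: [0.552, 0.834, -0.0, -0.0]
contact_force: [-0.2, -0.8, 0.5]
opening: 0.0
finger_force: 0.0
```

```bash
python3 t.py; python3 - <<'E'
from tray import *
def show(n,w):
    t=r[0];th=t[2];u=np.array([np.cos(th),np.sin(th)]);v=np.array([-u[1],u[0]])
    for a in w: d=a[:2]-t[:2]; print(n,(1e3*np.array([d@u,d@v])).round(1))
snap('top','top11')
im=np.load('pics/top11.npz')['im'];h=cv2.cvtColor(im,cv2.COLOR_BGR2HSV)
red=cv2.inRange(h,(0,150,100),(8,255,255))|cv2.inRange(h,(172,150,100),(180,255,255))
red[:,:300]=0;red[:,420:]=0
M=cv2.moments(red,True)
if M['m00']: show('button',px2w('top11',[(M['m10']/M['m00'],M['m01']/M['m00'])],.044))
print(M['m00'])
for nm,lo,hi in (('blue',(100,120,60),(125,255,255)),('yellow',(18,120,80),(32,255,255))):
    m=cv2.inRange(h,lo,hi)
    for k in cv2.findContours(m,cv2.RETR_EXTERNAL,cv2.CHAIN_APPROX_NONE)[0]:
        if cv2.contourArea(k)>150:
            p=cv2.approxPolyDP(k,2,True).reshape(-1,2).tolist(); print(nm); show(nm,px2w('top11',p,.023))
E
```

```text
t 23.82 tcp in tray mm [-116.3    4.7  142.3] F tray [ 0.7 -0.5  0.5] open 0.0 q6 -0.81
button [109.  -3.]
168.0
blue
blue [101.  -61.3]
blue [ 82.  -47.7]
blue [ 77.5 -35.5]
blue [  3.7 -48.2]
blue [  3.1 -88.1]
blue [  8.4 -92.9]
blue [ 86.3 -92.7]
blue
blue [101.1  65.5]
blue [90.3 75.6]
blue [88.7 94.8]
blue [ 6.8 94.3]
blue [ 5.2 50.7]
blue [80.7 37.9]
blue [80.5 48.5]
blue [61.6 46.4]
blue [48.6 62.6]
blue [31.2 52.2]
blue [19.6 54.7]
blue [11.6 76.5]
blue [30.9 91.4]
blue [40.4 89.8]
blue [49.2 75.4]
blue [63.7 84.8]
blue [79.6 80.3]
blue [84.4 57.2]
yellow
yellow [ 5.4 45.5]
yellow [  3.5 -43.1]
yellow [ 23.8 -36.9]
yellow [ 13. -22.]
yellow [ 15.7 -10.4]
yellow [28.9 -3.5]
yellow [42.4 -7. ]
yellow [41.9  8.6]
yellow [28.5  6.9]
yellow [16.9 14.6]
yellow [13.2 29.1]
yellow [23.2 40.1]
```

Call:
arm_command:
  steps: [0,-1,-0.3,0,0,0,-1,0,0,0,0,-1,0,0,0,0,-1,0,0,0,0,-1,0,0,0,0,-1,0,0,0,0,-1,0,0,0,0,-1,0,0,0]

```text
time: 24.53
eef_pos: [0.6031, -0.3097, 0.1422]
tcp_rot: [0.554, 0.833, -0.0, -0.0]
contact_force: [-0.5, -0.7, 0.7]
opening: -0.001
finger_force: 0.0
```

Call:
arm_command:
  steps: [0,-1,0,0,0,0,0,0,0,0,0,0,0,1,0,0,0,0,1,0,0,0,0,1,0,0,0,0,0.75,0,0,0,0,0,0,0,0,0,0,0]

```text
time: 25.2
eef_pos: [0.6116, -0.3302, 0.0476]
tcp_rot: [0.553, 0.833, 0.0, -0.001]
contact_force: [-0.1, 0.3, -0.0]
opening: -0.003
finger_force: 0.0
```

```bash
python3 t.py
```

```text
t 25.2 tcp in tray mm [110.   -3.3  47.6] F tray [-0.4  0.  -0. ] open -0.003 q6 -1.04
```

Call:
arm_command:
  steps: [0,0,0,0.14,0,0,0,0,0.06,0,0,0,0,0,0,0,0,0,0,0]

```text
time: 25.53
eef_pos: [0.6128, -0.3305, 0.045]
tcp_rot: [0.553, 0.833, -0.0, 0.001]
contact_force: [0.1, -0.4, 0.3]
opening: 0.0
finger_force: 0.0
```

```bash
python3 t.py
```

```text
t 25.53 tcp in tray mm [110.8  -2.3  45. ] F tray [ 0.5 -0.   0.3] open 0.0 q6 -1.04
```

Call:
arm_command:
  steps: [0,0,0,0.12,0,0,0,0,0,0,0,0,0,0,0]

```text
time: 25.78
eef_pos: [0.613, -0.3306, 0.0419]
tcp_rot: [0.553, 0.833, -0.0, 0.001]
contact_force: [-0.1, -1.1, 2.4]
opening: -0.001
finger_force: 1.3
```

```bash
python3 t.py
```

```text
t 25.78 tcp in tray mm [111.   -2.2  41.9] F tray [ 0.9 -0.5  2.4] open -0.001 q6 -1.04
```

Call:
arm_command:
  steps: [0,0,0,-0.6,0,0,0,0,-1,0,0,0,0,-1,0,0,0,0,-1,0,0,0.5,0,-0.6,0,0,1,0,0,0,0,0,0,0,0,0,0,0,0,0]

```text
time: 26.45
eef_pos: [0.5974, -0.2947, 0.1466]
tcp_rot: [0.552, 0.834, -0.0, -0.0]
contact_force: [-0.1, 0.1, -0.6]
opening: 0.004
finger_force: 0.0
```

```bash
python3 t.py; python3 -c "
from plant import ctrl; print(ctrl.sign_off())"
```

```text
t 26.45 tcp in tray mm [ 71.7  -2.6 146.6] F tray [-0.2 -0.  -0.6] open 0.004 q6 -1.01
the job is handed in; nothing more can be done
None
```

I handed the job in at 26.5 s with all three carriers home, the lock bar closed to about 89 mm and stalled against its end stop, and the button sprung back up; sign-off gave no verdict, so these are my own camera and force checks.

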